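Prise the cover off the sherd lift and hold the stage up with the cam lever

ROBOT

A 6-joint arm with a two-finger parallel gripper is mounted at the origin on a cart in front of the work surface, level with it; the furniture and walls round the work are solid. World frame = base frame: x ahead of the robot, y to its left, z up, the work surface at z = 0. Lengths are in m, angles in degrees, forces in N, time in s.
With the tool pointing down it reaches from about 0.3 to 0.75 m from the base axis. Payload 8.5 kg.
Tool frame: the origin (TCP) lies at the very end of the fingers, on their centre line; the grasp point (between the pads) lies 19 mm behind it; z points along the fingers, y is the direction in which the jaws open and shut (so a half turn about z gives the same grasp; the last joint's range is limited). The gripper opens to 85 mm and grips with 20 to 120 N. Pads are 22 mm wide; open, the fingers measure 114 mm over their backs; the gripper's body (76 mm by 85 mm) begins 54 mm behind the grasp point. The pads swing forward as they close: fully open they stand 13 mm farther back than shut.
Start: joints at [-12.336, 21.807, 74.336, -0, 83.858, -12.336], TCP at [0.55, 0, 0.231] pointing down, gripper open.
Joint ranges: [-178.18, 178.18], [-50.72, 133.34], [12.68, 142.11], [-81.47, 261.47], [9.98, 163.14], [-165.26, 165.26]. Speed limits (degrees/s): [136.94, 136.94, 180, 180, 180, 180].

INTERFACE

Orientations are given as a 3x3 rotation matrix whose columns are the frame's x, y, z axes.
In Python, from rig import env, vision, close_job, spotter gives the robot as it stands. The module is installed in compiled form; this text tells all that it offers.
- The arm moves only by the tool jog_arm, never from a script. Its argument "plan" is a list that holds one entry, the list of rows, each a list of 6 numbers: the shift along the tool's x, y, z in units of 40 mm (1.0 is 40 mm), then the turn, a rotation vector about the tool's x, y, z in units of 0.15 rad (1.0 is 0.15 rad). A call has 1 to 10 rows; each row shifts and turns the commanded pose from where the row before left it, along the tool's axes as they then stand; what a row does not reach is not made up. A row lasts 1/10 s, in which the tool goes at most 50 mm and 8.59 degrees, less where a joint would pass 70% of its speed; a pose out of reach is approached as far as the arm can. A call with a number of a shift or a turn outside -1 to 1 is refused whole. A call with a gripper value outside its range is refused whole. "grip" is the opening, from -1 (shut) to 1 (fully open), set as the call begins (left out, the last holds). The fingers move at their own pace and stop on an object; "squeeze" is the grip in N (left out, the last holds). Time passes only in rows, so rows that do not move let the fingers close. It gives the time, the measured TCP pose, the force and the opening at its end, in the units of the state.
- env.observe(): the state, without advancing time (a new reading comes with each control period).
- vision.get_image(name): name is "scene" or "side" or "wrist"; returns (picture, depth): 480x640x3 uint8, red, green, blue; 480x640 float32, m along the optical axis (not along the pixel's ray), 0 where there is no reading.
- vision.camera_info(name): a dict with "fx", "fy", "cx", "cy" (pixels), "rvec" (rotation vector, rad) and "tvec" (3), from world to camera coordinates, as OpenCV has them. Camera axes: x right, y down, z forward; pixel columns grow to the right and rows downward; lengths in m; the calibration is good to about 2 mm. The wrist camera is an equidistant fisheye: a pixel r from the principal point sees the ray r / f radians off the axis. A picture is of the moment at which its call begins: read the wrist's pose just before it. camera_info takes no time and is no camera call; for the wrist camera it gives the pose at the moment of the call.
- close_job(): hands the job in, once; it reports no verdict.
Trained networks look in the newest picture that a camera, given by its name, has taken for a name from the list of things; names that differ only in an ending like _2 or _b are one class to them, and where a whole thing is asked for, a point or a joint stands for the part that bears it (a point fixed in the world has none). Each returns a list of dicts, best first, with "score" (0 to 1); they miss things now and then, are a little off and sometimes report something else, mostly with a low value. They report only what shows in the picture. A call takes as long as a camera call. They do not tell look-alikes from the thing itself.
- spotter.trace(camera, query): "pixels" (480x640 bool, what is visible of it) and "rect" ([left, top, right, bottom] in pixels, round what is visible of it).
The state is a dict: "time_s": time; "q": joint angles; "qvel": joint speeds; "joint_efforts": joint torques, N m; "position": TCP position; "tool_rot": TCP orientation; "ft_force": force on the tool from outside, world axes, zero at the start; "wrist_torque": the same for the moment, N m; "grip_width": finger opening in m.
Only numpy, scipy, OpenCV 4.12 (cv2) and the standard library are available. Lean on these libraries where they do the work, as an engineer would, in place of code of your own. Each camera call takes 0.05 s, during which the arm holds its last target.

TASK

Take the flat spatula from its rest, push its blade into the notch under the cover of the small lift box, prise the cover up with it (fingers off the cover until it is ajar) and swing the cover right up so that it stands open, then lay the spatula down on the bench or back on its rest without dropping it. Only then turn the cam lever on the front of the box to its highest lift, lever straight up, so that the pottery sherd rides up on the stage, and finish still holding the lever there: it is sprung and falls back if let go. Leave the vial just beyond the box, the small open jar and the petri dish where they are.

Things in the scene. Friction and masses are not known exactly. Their poses are not given: they have to be found in the camera images.
- lift_box: Fixed grey metal box, 110 x 110 x 70 mm high: an open well under a hinged cover. Origin: centre of its underside; z up. Own x points away from the robot, own y to its left, within 0.25 rad. Front (-x): cam lever. +y side: the cover's hinge, along x at y = +55, z = 72.5 mm. -y side: the prising notch.
- notch (a point): Centre of the prising notch's mouth, on the outer face of the box's -y wall (y = -55, z = 64 mm of the box). The notch is a gap in the 8 mm wall right under the cover, 50 mm wide (along box x), from z = 58 to 70 mm, open to the well. A steel ledge below it, top at z = 58 mm, stands 12 mm out of the wall.
- cover (a joint): Flat cover, clear pane in an aluminium frame, 110 x 110 x 5 mm, 70 g, lying on the box walls, underside at z = 70 mm of the box. Joint in rad: 0 closed, grows as the free edge over the notch rises and swings over to the hinge side; stop at 1.75. Stiff hinge (friction 0.05 N m): it stays where it is left. About 1 N at the free edge lifts it.
- cover_edge (a point): Middle of the cover's free edge, at half its thickness, above the notch; moves with the cover. 110 mm from the hinge line.
- lever (a joint): Cam lever on the box front, on an axle along box x at y = 0, z = 30 mm of the box. Joint in rad: 0 at rest, level, pointing to the box's +y; grows as it swings up; 1.571 straight up, the highest lift; beyond that the stage sinks again; stop at 2.4. A spring and the stage push it back to 0 with up to about 0.35 N m (5 N at the handle), 0.24 N m when upright.
- lever_grip (a point): Point on the axis of the lever's handle, a freely revolving black sleeve, 16 mm thick, 66 mm long, standing out towards the robot, parallel to the axle, 75 mm from it. The point is 123 mm in front of the box centre; the sleeve spans 81 to 147 mm, the lever's arm 70 to 77 mm. Height above the bench: 30 mm at rest, 105 mm upright.
- stage (a joint): Lift of the black stage (86 x 86 mm) in the well, in m, driven by the cam: 0 at rest (its top at z = 40 mm of the box), 0.0227 with the lever upright, less on either side.
- sherd: Loose brown pottery sherd, 37 x 43 x 11 mm, 24 g, lying on the stage. Origin: centre of its underside.
- spatula: Loose flat spatula, 45 g: straight wooden handle 90 mm long, 12 mm wide (own x), 14 mm high (own z), origin at the handle's centre; flat stiff steel blade, 18 mm wide, 2.5 mm thick, in the handle's middle plane. Own y points from handle to blade. It starts level on its rest, handle centre 50 mm above the bench, blade roughly to the robot's left.
- spatula_tip (a point): Middle of the blade's end edge, 125 mm from the handle's centre along own y.
- spatula_rest: Fixed white rest: base plate 44 x 100 x 6 mm and two cradles, 8 mm thick and 28 mm wide, at y = -37 and +37 mm, which carry the handle at z = 43 mm between cheeks up to z = 54 mm (gap 18 mm). Free between the cradles, 66 mm. Origin: centre of its underside; own y along the spatula.
- vial: Loose small glass vial with black cap, 23 mm wide, 51 mm tall, standing beyond the box; not to be moved. Origin: centre of its underside.
- jar: Loose small pale open jar (a tapered cup), 47 mm wide, 54 mm tall, standing to the right beyond the box; not to be moved. Origin: centre of its underside.
- dish: Loose round petri dish with two sherds, 86 mm wide, 13 mm high; not to be moved. Origin: centre of its underside.
Mind the look-alikes: they are no part of the job. Leave any red look-alike of the spatula alone.

How it is judged:
By the outcome, as a careful person would: the job done as asked, in the order asked, and still so for the second after the job is handed in, while the arm keeps its last pose, push and grip.
It also fails if it takes over 67 s, if anything falls off the work surface, if the arm or the gripper's body presses on something with over 40 N, if the wrist force passes 120 N, or if a joint passes its speed limit or range.

## Working session

There is one attempt and no reset: what is moved stays moved. The work goes in short steps, Python scripts to look and compute and a tool call to move; the robot and the scene stay as the last step left them, time stands still between calls to the robot, and variables do not carry over. Pictures are saved under pics/ and viewed, and the job is handed in when it is done.

Besides the shell and the picture viewer there is one more tool, called after "Request:" as name([rows], argument=value, ...), one row to a line, values as JSON. jog_arm: Moves the arm, as the interface text tells. Its arguments: {"type":"object","properties":{"plan":{"type":"array"},"grip":{"type":"number"},"squeeze":{"type":"number"}},"required":["plan"]}

```bash
ls; mkdir -p pics; python3 - <<'E'
from rig import env, vision
import cv2
s=env.observe(); print({k:(v if not hasattr(v,'round') else v) for k,v in s.items()})
for n in ("scene","side"):
    im,d=vision.get_image(n); cv2.imwrite(f"pics/{n}0.png",im[:,:,::-1]); print(n,vision.camera_info(n))
E
```

```text
pics
{'time_s': 0.0, 'q': array([-1.23349635e+01,  2.18402237e+01,  7.43854216e+01,  4.47015685e-04,
        8.38579255e+01, -1.23358428e+01]), 'qvel': array([-0.05860964, -0.15291666,  0.01360652, -0.08336884,  0.01599406,
       -0.02729721]), 'joint_efforts': array([-1.00240642e-03, -4.48466885e+01, -2.31285810e+01, -2.87182611e-04,
        4.73836102e-03,  1.77242771e-05]), 'position': array([5.49702701e-01, 7.25720223e-05, 2.30715031e-01]), 'tool_rot': array([[-1.42794805e-05,  9.99998987e-01, -1.42325840e-03],
       [ 9.99999949e-01,  1.47337573e-05,  3.19170849e-04],
       [ 3.19191496e-04, -1.42325377e-03, -9.99998936e-01]]), 'ft_force': array([ 0.51839469, -0.51007237,  0.00367831]), 'wrist_torque': array([-0.03677409,  0.02652397, -0.0414166 ]), 'grip_width': 0.08535144328944853}
scene {'fx': 506.09135618307283, 'fy': 506.09135618307283, 'cx': 310.983764133663, 'cy': 240.35931820454394, 'rvec': array([ 0.80622455, -2.68051918,  0.92901578]), 'tvec': array([0.48115672, 0.30110129, 1.19960452])}
side {'fx': 487.8264316077386, 'fy': 487.8264316077386, 'cx': 320.9155346444574, 'cy': 235.01817517773785, 'rvec': array([ 2.04294513, -0.11851966,  0.04621201]), 'tvec': array([-0.57556502,  0.1048075 ,  0.98031138])}
```

View pics/scene0.png

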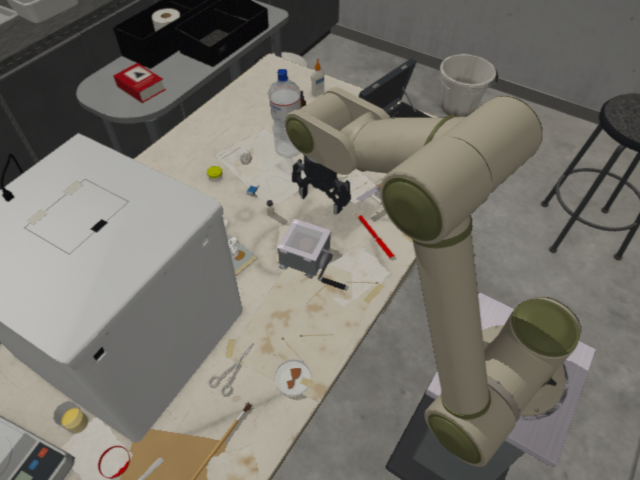

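View pics/side0.png

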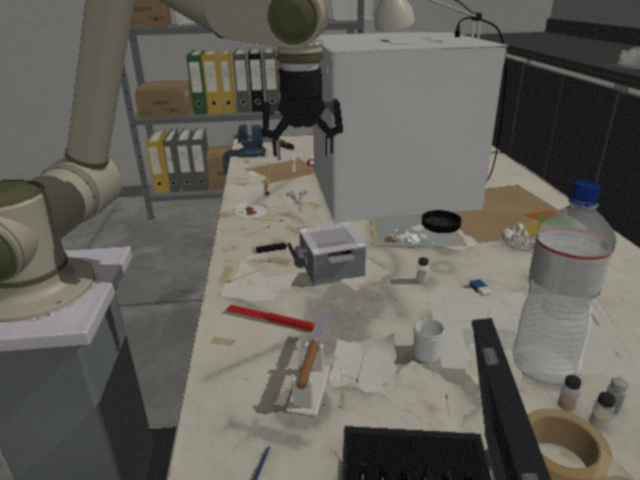

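The side view shows the box at about (332,252), with the lever on its front at about (270,247). The brown-handled spatula sits on the white rest at about (308,362). The red look-alike lies on the bench at (270,318). The jar is at (428,340), the vial at (423,270) and the dish at (250,210).

```bash
cat > h.py <<'E'
import numpy as np, cv2
from rig import env, vision, spotter
def cam(n):
    c=vision.camera_info(n); R,_=cv2.Rodrigues(np.array(c['rvec'])); return c,R,np.array(c['tvec'])
def rays(n,u,v):
    c,R,t=cam(n); x=(np.asarray(u,float)-c['cx'])/c['fx']; y=(np.asarray(v,float)-c['cy'])/c['fy']
    if n=='wrist':
        r=np.hypot(x,y)+1e-12; k=np.where(r<1.5,np.tan(np.minimum(r,1.5))/r,np.nan); x=x*k;y=y*k
    return np.stack([x,y,np.ones_like(x)],-1)
def cloud(n,u,v,d):
    c,R,t=cam(n); p=rays(n,u,v)*np.asarray(d)[...,None]; return (p-t)@R
def onplane(n,u,v,z):
    c,R,t=cam(n); r=rays(n,u,v)@R; o=-R.T@t; return o+r*((z-o[2])/r[...,2])[...,None]
def proj(n,P):
    c,R,t=cam(n); p=np.asarray(P)@R.T+t
    x=p[...,0]/p[...,2]; y=p[...,1]/p[...,2]
    if n=='wrist':
        r=np.hypot(x,y)+1e-12; k=np.arctan(r)/r; x=x*k;y=y*k
    return np.stack([c['fx']*x+c['cx'],c['fy']*y+c['cy']],-1)
def save(name,im,crop=None,s=1):
    if crop: im=im[crop[1]:crop[3],crop[0]:crop[2]]
    im=cv2.resize(im,None,fx=s,fy=s,interpolation=cv2.INTER_CUBIC) if s!=1 else im
    cv2.imwrite('pics/'+name,im[:,:,::-1])
E
python3 - <<'E'
from h import *
for n in ("side","scene"):
    im,d=vision.get_image(n)
    for q in ["lift_box","spatula","spatula_rest","lever","cover","vial","jar","dish"]:
        r=spotter.trace(n,q)
        for k in r[:2]:
            m=k['pixels']; v,u=np.nonzero(m&(d>0)); P=cloud(n,u,v,d[v,u])
            np.save(f'{n}_{q}.npy',P) if k is r[0] else 0
            print(n,q,round(k['score'],2),np.round(k['rect']),np.median(P,0).round(3),np.percentile(P,2,axis=0).round(3),np.percentile(P,98,axis=0).round(3))
    if n=="side": save("c1.png",im,(200,200,480,430),2.8)
    else: save("c2.png",im,(220,180,440,320),3.6)
E
```

```text
side lift_box 0.77 [253. 222. 364. 286.] [ 0.589 -0.041  0.053] [ 0.46  -0.068  0.002] [0.658 0.05  0.073]
side spatula 0.84 [297. 312. 330. 391.] [ 0.533 -0.317  0.051] [ 0.508 -0.387 -0.001] [ 0.563 -0.225  0.057]
side spatula 0.68 [227. 306. 314. 330.] [ 0.479 -0.176  0.007] [ 0.397 -0.21  -0.002] [ 0.54  -0.127  0.013]
side spatula_rest 0.82 [285. 342. 329. 414.] [ 0.526 -0.376  0.006] [ 0.496 -0.393 -0.   ] [ 0.553 -0.307  0.052]
side spatula_rest 0.49 [253. 222. 364. 286.] [ 0.589 -0.041  0.053] [ 0.463 -0.068  0.002] [0.659 0.051 0.073]
side lever 0.85 [252. 244. 302. 270.] [0.504 0.038 0.032] [ 0.438 -0.028 -0.002] [0.541 0.12  0.051]
side lever 0.25 [296. 313. 330. 388.] [ 0.533 -0.317  0.051] [ 0.508 -0.387  0.046] [ 0.563 -0.228  0.057]
side cover 0.97 [302. 225. 363. 259.] [ 0.599 -0.011  0.072] [ 0.545 -0.063  0.068] [0.656 0.048 0.074]
side vial 0.68 [417. 256. 427. 284.] [ 0.769 -0.086  0.029] [ 0.761 -0.091  0.003] [ 0.78  -0.074  0.049]
side vial 0.6 [296. 313. 328. 387.] [ 0.534 -0.317  0.051] [ 0.509 -0.387  0.037] [ 0.562 -0.231  0.057]
side jar 0.68 [412. 318. 44
[... 530 characters left out ...]
 381. 206.] [ 0.538 -0.298  0.006] [ 0.523 -0.307 -0.001] [ 0.553 -0.289  0.025]
scene lever 0.93 [319. 256. 349. 290.] [0.515 0.047 0.035] [ 0.441 -0.012  0.026] [0.535 0.064 0.053]
scene lever 0.43 [265. 201. 275. 215.] [ 0.767 -0.069  0.03 ] [ 0.762 -0.08   0.005] [ 0.777 -0.061  0.05 ]
scene cover 0.9 [278. 219. 329. 263.] [0.601 0.    0.072] [ 0.546 -0.06   0.065] [0.659 0.054 0.077]
scene vial 0.58 [264. 198. 273. 217.] [ 0.768 -0.069  0.031] [ 0.762 -0.08   0.006] [ 0.779 -0.061  0.052]
scene vial 0.55 [277. 218. 347. 289.] [0.581 0.025 0.07 ] [ 0.462 -0.055  0.001] [0.651 0.063 0.077]
scene dish 0.89 [277. 361. 312. 399.] [0.423 0.31  0.001] [ 0.386  0.272 -0.003] [0.464 0.351 0.012]
```

View pics/c1.png

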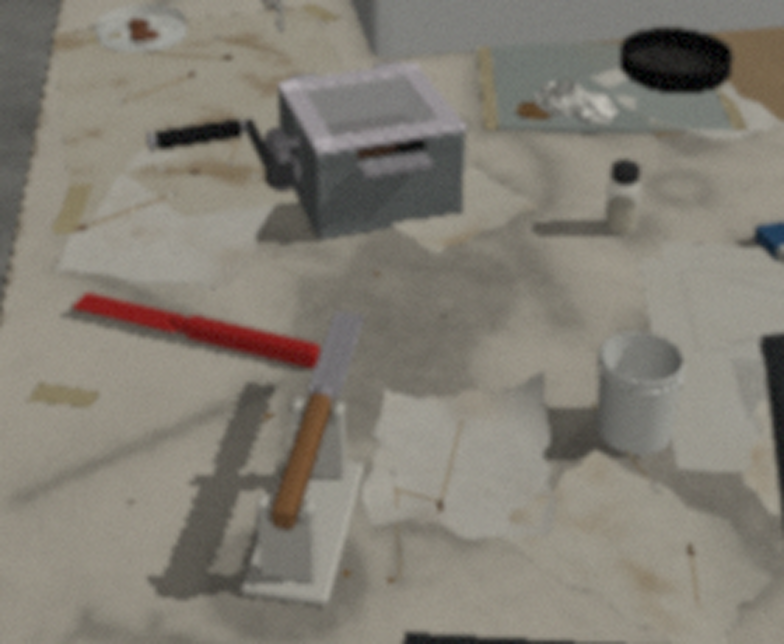

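View pics/c2.png

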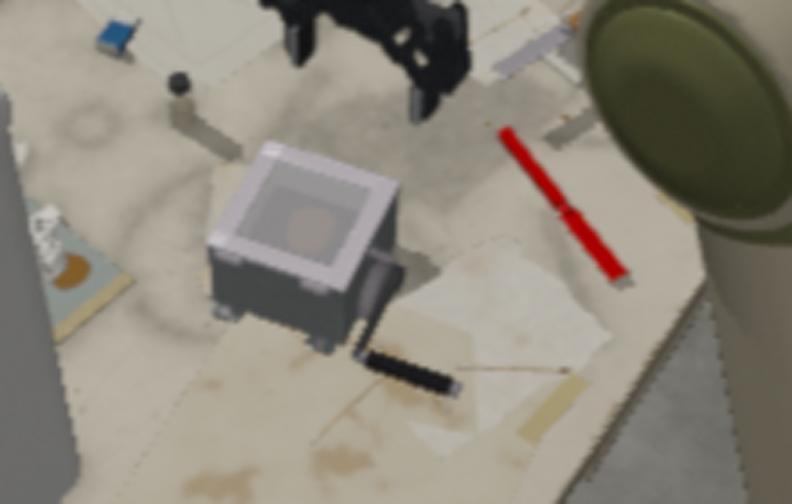

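There are two spatula-like things: the brown-handled one on the white rest (side 308,362) and the red one lying on the bench (side 270,318). The brown one fits the description, since it is on its rest, level at z≈0.05, with a steel blade. The crop confirms this. Next I fit the poses.

```bash
python3 - <<'E'
from h import *
for n in ("side","scene"):
    P=np.load(f'{n}_cover.npy'); P=P[(abs(P[:,2]-.073)<.006)]
    r=cv2.minAreaRect((P[:,:2]*1000).astype(np.float32)); print(n,'cover',r, np.median(P[:,2]))
    # outline from mask via onplane z=.075
    im,d=vision.get_image(n)
    m=spotter.trace(n,'cover')[0]['pixels'].astype(np.uint8)
    c=max(cv2.findContours(m,0,cv2.CHAIN_APPROX_NONE)[0],key=len)[:,0]
    Q=onplane(n,c[:,0],c[:,1],.075)[:,:2]*1000
    print(n,'contour',cv2.minAreaRect(Q.astype(np.float32)), cv2.minAreaRect(Q.astype(np.float32))and np.round(cv2.boxPoints(cv2.minAreaRect(Q.astype(np.float32)))))
P=np.load('side_spatula.npy'); P=P[P[:,2]>.03]
top=P[P[:,2]>.052]; bl=P[P[:,1]>-.28]
print('z handle',np.median(top[:,2]),len(top),'blade z',np.median(bl[:,2]))
for A in (P,top,bl):
    l=cv2.fitLine((A[:,:2]*1000).astype(np.float32),cv2.DIST_HUBER,0,.01,.01).ravel(); print(l, np.degrees(np.arctan2(l[1],l[0])))
    t=(A[:,:2]*1000-l[2:])@l[:2]; print('ends',l[2:]+l[:2]*np.percentile(t,1),l[2:]+l[:2]*np.percentile(t,99))
E
```

```text
side cover ((600.1585083007812, -5.4494171142578125), (110.83837890625, 112.83169555664062), 10.459819793701172) 0.07185698696001006
side contour ((599.2598266601562, -13.070030212402344), (111.2876205444336, 115.4417953491211), 10.287287712097168) [[534.  34.]
 [555. -80.]
 [664. -60.]
 [644.  54.]]
scene cover ((601.7001342773438, -0.8672637939453125), (111.52682495117188, 114.74066162109375), 10.168196678161621) 0.07240257702111337
scene contour ((600.3719482421875, 0.3035888671875), (112.6799545288086, 115.22473907470703), 10.438892364501953) [[535.  47.]
 [555. -67.]
 [666. -46.]
 [645.  67.]]
z handle 0.054830543902531045 372 blade z 0.04922038457564795
[ 2.9070646e-01  9.5681226e-01  5.3265137e+02 -3.1956296e+02] 73.09974
ends [ 512.0327123 -387.4258533] [ 560.72728078 -227.15572744]
[ 3.0083054e-01  9.5367759e-01  5.2385571e+02 -3.4618042e+02] 72.4925
ends [ 511.12579137 -386.53616575] [ 539.67532448 -296.02989671]
[ 3.2767215e-01  9.4479150e-01  5.5193317e+02 -2.5341562e+02] 70.87245
ends [ 542.80042499 -279.74845315] [ 561.40193826 -226.11389389]
```

Request:
jog_arm([
  [[-0.6, -0.05, 0, 0, 0, 0], [-0.95, -0.07, 0, 0, 0, 0], [-0.95, -0.07, 0.1, 0, 0, 0], [-0.95, -0.07, 0.1, 0, 0, 0], [-0.95, -0.07, 0.1, 0, 0, 0], [-0.95, -0.07, 0.1, 0, 0, 0], [-0.95, -0.07, 0.1, 0, 0, 0], [-0.95, -0.05, 0.1, 0, 0, 0], [-0.85, -0.05, 0, 0, 0, 1], [0, 0, 0, 0, 0, 1]],
], grip=0, squeeze=80)

```text
time_s: 2.2
position: [0.5264, -0.328, 0.2064]
tool_rot: [[0.305, 0.952, -0.001], [0.952, -0.305, -0.0], [-0.001, -0.0, -1.0]]
ft_force: [-0.0, 0.1, 0.5]
grip_width: 0.0428
```

```bash
cat >> h.py <<'E'
def step(target,yaw=None):
    """shift in tool units to target TCP position, and turn units about tool z to world yaw of tool x"""
    s=env.observe(); R=s['tool_rot']; d=R.T@(np.asarray(target)-s['position'])/0.04
    o=[d.round(2)]
    if yaw is not None:
        y=np.arctan2(R[1,0],R[0,0]); e=(np.radians(yaw)-y+np.pi)%(2*np.pi)-np.pi; o.append(round(-e/.15,2))
    return o
E
python3 - <<'E'
from h import *
s=env.observe(); print(s['time_s'],s['position'].round(4),s['tool_rot'].round(3),s['grip_width'])
im,d=vision.get_image('wrist'); save('w1.png',im)
r=spotter.trace('wrist','spatula')
for k in r: print(k['score'],k['rect'])
m=r[0]['pixels'];v,u=np.nonzero(m&(d>0)); P=cloud('wrist',u,v,d[v,u]); print(np.percentile(P,2,axis=0),np.percentile(P,98,axis=0),np.median(P,0))
print(vision.camera_info('wrist'))
# predicted
yw=np.radians(72.8);a=np.array([np.cos(yw),np.sin(yw),0]);c=np.array([.525,-.344,.05])
print(proj('wrist',np.array([c,c+a*.125,c-a*.045])))
E
```

```text
2.2 [ 0.5264 -0.328   0.2064] [[ 0.305  0.952 -0.001]
 [ 0.952 -0.305 -0.   ]
 [-0.001 -0.    -1.   ]] 0.042798642281440945
0.74 [128.7, 56.0, 298.8, 88.5]
0.7 [312.5, 82.7, 336.8, 288.2]
[ 0.39483832 -0.20373532  0.0075617 ] [ 0.53967843 -0.12422336  0.01684331] [ 0.46472334 -0.16342134  0.01190441]
{'fx': 371.64829954431775, 'fy': 371.64829954431775, 'cx': 320.0521416654153, 'cy': 236.5691558174535, 'rvec': array([-2.83594722,  0.43188108,  0.06135598]), 'tvec': array([-0.59846611, -0.17627063,  0.31521202])}
[[326.10925708 240.18889601]
 [326.13964005  88.89669729]
 [325.95484605 289.12471521]]
```

View pics/w1.png

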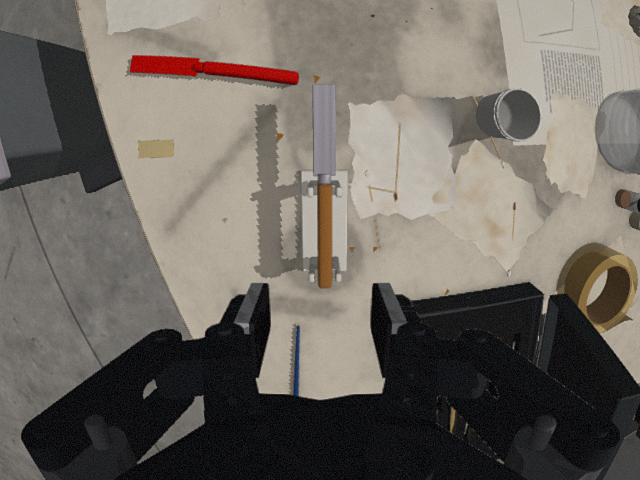

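The wrist view shows the brown spatula with its tip at (324,84) and its butt at (325,288), on the white rest. The red look-alike is at (210,70).

```bash
python3 - <<'E'
from h import *
im,d=vision.get_image('wrist')
r=spotter.trace('wrist','spatula')
k=[x for x in r if x['rect'][0]>300][0]
m=k['pixels'].astype(np.uint8); v,u=np.nonzero(m)
cs=[]
for row in (95,120,150,200,240,280):
    uu=u[v==row]; cs.append((uu.mean(),row,np.ptp(uu)+1)); 
print(cs,v.min(),v.max())
cs=np.array(cs)
z=np.where(cs[:,1]<180,.051,.057)
P=onplane('wrist',cs[:,0]-.0,cs[:,1],z)if False else np.array([onplane('wrist',np.array(a),np.array(b),zz) for (a,b,_),zz in zip(cs,z)])
print(P.round(4))
l=np.polyfit(P[:,1],P[:,0],1); yaw=90-np.degrees(np.arctan(l[0])); print('yaw',yaw)
tip=onplane('wrist',np.array(u[v<90].mean()),np.array(v.min()-.5),.051); butt=onplane('wrist',np.array(u[v>283].mean()),np.array(v.max()+.5),.055)
a=np.array([np.cos(np.radians(yaw)),np.sin(np.radians(yaw)),0])
print('tip',tip,'butt',butt,np.linalg.norm((tip-butt)[:2])); c1=tip-.125*a;c2=butt+.045*a;print(c1,c2)
c=(c1+c2)/2; c[2]=.031
print(step([c[0],c[1],.031],yaw))
E
```

```text
[(np.float64(325.5), 95, np.int64(24)), (np.float64(325.0), 120, np.int64(23)), (np.float64(325.0), 150, np.int64(23)), (np.float64(325.0), 200, np.int64(15)), (np.float64(325.0), 240, np.int64(15)), (np.float64(324.5), 280, np.int64(14))] 88 291
[[ 0.5597 -0.2278  0.051 ]
 [ 0.5534 -0.2471  0.051 ]
 [ 0.5464 -0.2703  0.051 ]
 [ 0.5348 -0.3085  0.057 ]
 [ 0.5252 -0.3405  0.057 ]
 [ 0.5145 -0.3745  0.057 ]]
yaw 72.98635966336012
tip [ 0.56179557 -0.22206873  0.051     ] butt [ 0.51127421 -0.38577249  0.055     ] 0.17132230385223424
[ 0.52522065 -0.34159812  0.051     ] [ 0.52444118 -0.34274191  0.055     ]
[array([-0.46,  0.08,  4.41]), np.float64(0.01)]
```

Request:
jog_arm([
  [[-0.46, 0.08, 0.4, 0, 0, 0], [0, 0, 0.7, 0, 0, 0], [0, 0, 0.8, 0, 0, 0], [0, 0, 0.8, 0, 0, 0], [0, 0, 0.7, 0, 0, 0], [0, 0, 0.5, 0, 0, 0], [0, 0, 0.3, 0, 0, 0], [0, 0, 0.2, 0, 0, 0], [0, 0, 0, 0, 0, 0], [0, 0, 0, 0, 0, 0]],
])

```text
time_s: 3.4
position: [0.5252, -0.3429, 0.0321]
tool_rot: [[0.295, 0.956, 0.001], [0.956, -0.295, -0.001], [-0.001, 0.001, -1.0]]
ft_force: [-1.0, -0.5, 0.2]
grip_width: 0.0428
```

Request:
jog_arm([
  [[0, 0, 0, 0, 0, 0], [0, 0, 0, 0, 0, 0], [0, 0, 0, 0, 0, 0], [0, 0, 0, 0, 0, 0], [0, 0, 0, 0, 0, 0], [0, 0, 0, 0, 0, 0]],
], grip=-1, squeeze=100)

```text
time_s: 4.0
position: [0.5251, -0.3428, 0.0323]
tool_rot: [[0.295, 0.955, 0.001], [0.955, -0.295, -0.001], [-0.001, 0.002, -1.0]]
ft_force: [-0.0, 1.8, 5.7]
grip_width: 0.0101
```

Request:
jog_arm([
  [[0, 0, -0.2, 0, 0, 0], [0, 0, -0.4, 0, 0, 0], [0, 0, -0.6, 0, 0, 0], [0, 0, -0.6, 0, 0, 0], [0, 0, -0.6, 0, 0, 0], [0, 0, -0.3, 0, 0, 0], [0, 0, 0, 0, 0, 0]],
])

```text
time_s: 4.7
position: [0.5252, -0.3429, 0.1409]
tool_rot: [[0.295, 0.955, 0.002], [0.955, -0.295, -0.002], [-0.001, 0.003, -1.0]]
ft_force: [0.0, 0.7, -0.7]
grip_width: 0.0102
```

```bash
python3 - <<'E'
from h import *
s=env.observe(); print(s['time_s'],s['position'].round(4),s['grip_width'],s['ft_force'].round(1))
im,d=vision.get_image('wrist'); save('w2.png',im)
im2,d2=vision.get_image('side'); save('s2.png',im2,(200,200,480,430),2.8)
r=spotter.trace('side','spatula')
for k in r:
    v,u=np.nonzero(k['pixels']&(d2>0)); P=cloud('side',u,v,d2[v,u]); print(k['rect'],np.percentile(P,2,axis=0).round(3),np.percentile(P,98,axis=0).round(3))
    if P[:,2].mean()>.08:
        b=P[P[:,1]>-.29]; print('blade z fit (slope vs y)',np.polyfit(b[:,1],b[:,2],1),np.median(b,0))
E
```

```text
4.7 [ 0.5252 -0.3429  0.1409] 0.010156480181573202 [ 0.   0.7 -0.7]
[293.5, 265.0, 326.0, 323.8] [ 0.507 -0.387  0.152] [ 0.556 -0.26   0.164]
blade z fit (slope vs y) [-0.04831674  0.14386548] [ 0.55703351 -0.25763045  0.15624154]
```

View pics/s2.png

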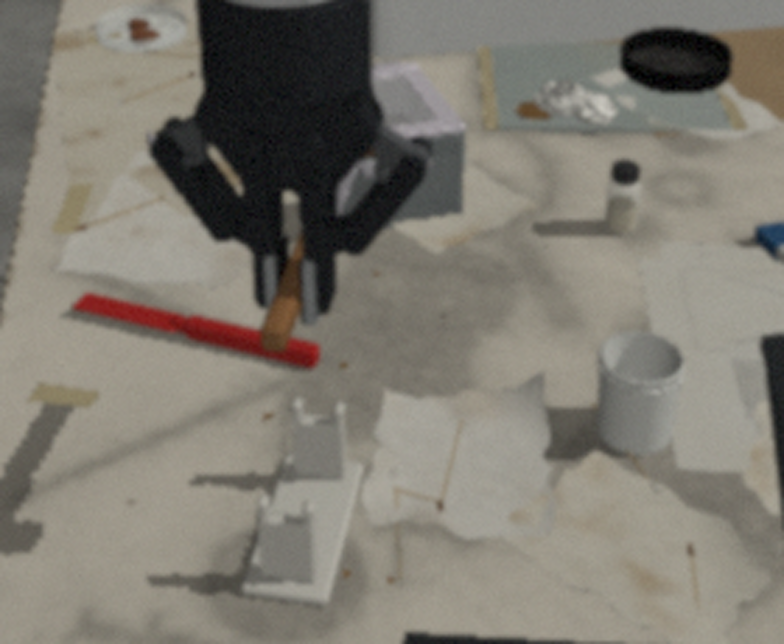

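View pics/w2.png

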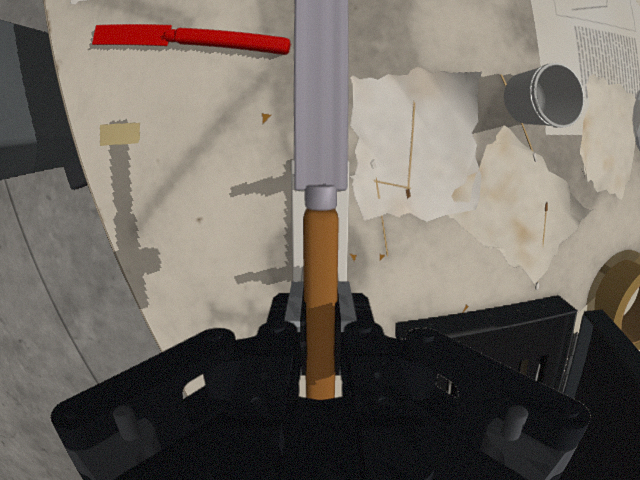

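The spatula is gripped level and centred, and the rest is empty. Next I turn towards box y and move in front of the notch, staying high.

Request:
jog_arm([
  [[0, 0, 0, 0, 0, -0.5], [0, 0, 0, 0, 0, -0.9], [0, 0, 0, 0, 0, -0.9], [0, 0, 0, 0, 0, -0.9], [0.3, 0.4, 0, 0, 0, 0], [0.6, 0.8, 0, 0, 0, 0], [0.6, 0.8, 0, 0, 0, 0], [0.6, 0.8, 0, 0, 0, 0], [0.4, 0.5, 0, 0, 0, 0], [0, 0, 0, 0, 0, 0]],
])

```text
time_s: 5.85
position: [0.638, -0.2173, 0.1374]
tool_rot: [[-0.183, 0.983, -0.002], [0.983, 0.183, 0.002], [0.002, -0.002, -1.0]]
ft_force: [-0.0, 0.6, -0.0]
grip_width: 0.0099
```

```bash
python3 - <<'E'
from h import *
s=env.observe(); print(s['time_s'],s['position'].round(4),s['tool_rot'].round(3),s['grip_width'],s['ft_force'].round(1))
im,d=vision.get_image('wrist'); save('w3.png',im)
m=spotter.trace('wrist','cover')
for k in m[:2]:
    print(k['score'],k['rect'])
    c=max(cv2.findContours(k['pixels'].astype(np.uint8),0,cv2.CHAIN_APPROX_NONE)[0],key=len)[:,0]
    Q=onplane('wrist',c[:,0],c[:,1],.075)[:,:2]*1000
    r=cv2.minAreaRect(Q.astype(np.float32));print(r,cv2.boxPoints(r).round(1))
print(step([.6386,-.2145,.046],100.35))
E
```

```text
5.85 [ 0.638  -0.2173  0.1374] [[-0.183  0.983 -0.002]
 [ 0.983  0.183  0.002]
 [ 0.002 -0.002 -1.   ]] 0.009928795085738797 [-0.   0.6 -0. ]
[array([0.13, 0.08, 2.3 ]), np.float64(0.0)]
```

View pics/w3.png

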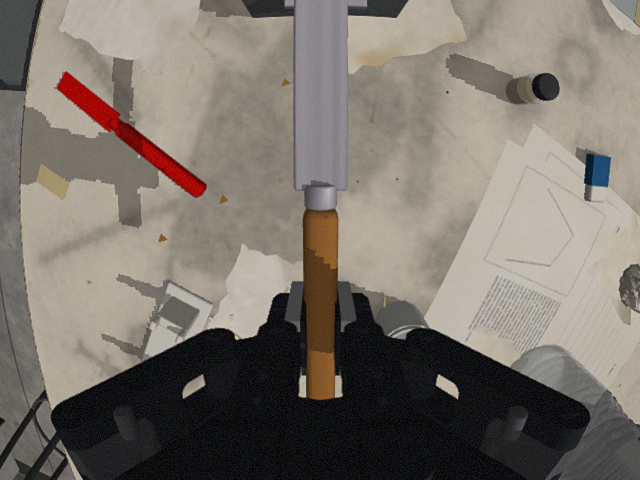

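Request:
jog_arm([
  [[0.13, 0.08, 0.3, 0, 0, 0], [0, 0, 0.6, 0, 0, 0], [0, 0, 0.6, 0, 0, 0], [0, 0, 0.5, 0, 0, 0], [0, 0, 0.3, 0, 0, 0], [0, 0, 0, 0, 0, 0]],
])

```text
time_s: 6.55
position: [0.6377, -0.2149, 0.0451]
tool_rot: [[-0.178, 0.984, -0.003], [0.984, 0.178, 0.002], [0.002, -0.003, -1.0]]
ft_force: [-0.1, -0.0, -0.9]
grip_width: 0.0099
```

```bash
python3 - <<'E'
from h import *
s=env.observe(); print(s['time_s'],s['position'].round(4),s['tool_rot'].round(3),s['grip_width'],s['ft_force'].round(1))
im,d=vision.get_image('wrist'); save('w4.png',im)
im,d=vision.get_image('side'); save('s4.png',im,(250,200,410,330),4.8)
im,d=vision.get_image('scene'); save('c4.png',im,(250,180,400,300),5)
E
```

```text
6.55 [ 0.6377 -0.2149  0.0451] [[-0.178  0.984 -0.003]
 [ 0.984  0.178  0.002]
 [ 0.002 -0.003 -1.   ]] 0.009865013479894286 [-0.1 -0.  -0.9]
```

View pics/w4.png

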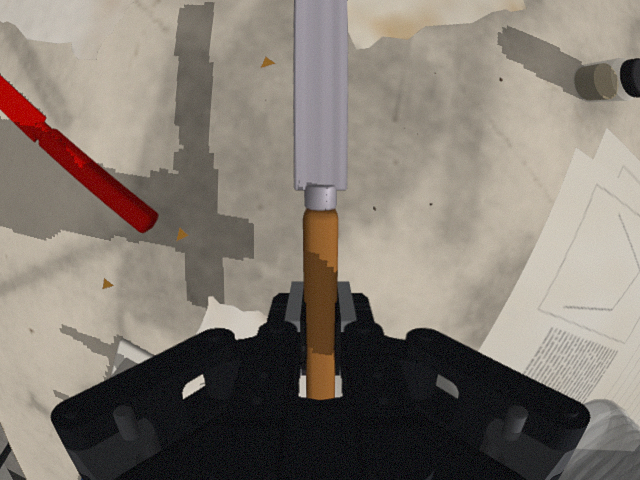

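View pics/s4.png

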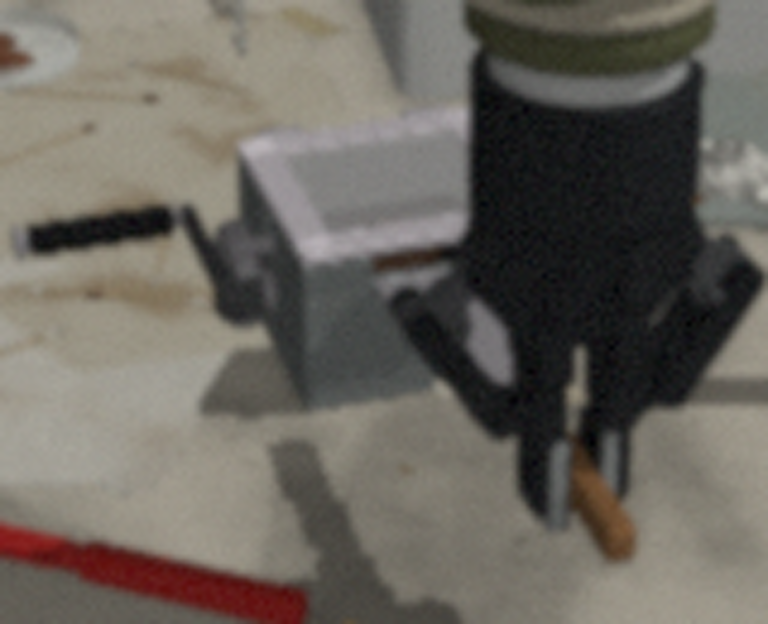

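View pics/c4.png

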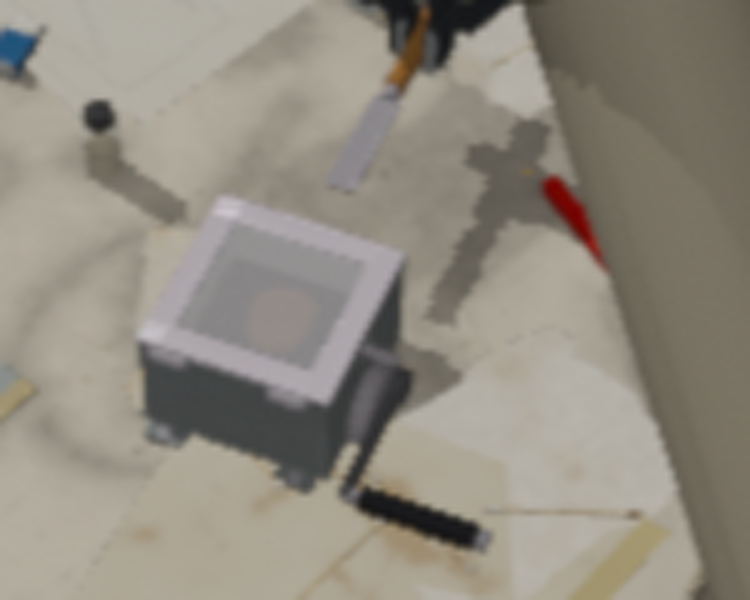

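The scene view shows the blade tip at crop (342,190), pointing at the middle of the cover's free edge at about (318,229). I compare blade height with cover height in the same camera.

```bash
python3 - <<'E'
from h import *
im,d=vision.get_image('scene')
s=env.observe();R=s['tool_rot']; tip=s['position']+R[:,0]*.125+np.array([0,0,.018]); print('pred tip',tip, proj('scene',tip))
r=spotter.trace('scene','spatula')
for k in r: print(k['score'],k['rect'])
# blade pixels crop ->full
for (a,b) in ((350,170),(360,155),(370,140),(378,120)):
    u,v=250+a/5,180+b/5; ui,vi=int(round(u)),int(round(v)); p=cloud('scene',np.array(ui),np.array(vi),np.median(d[vi-1:vi+2,ui-1:ui+2])); print(p.round(4))
print('tip by pixel',onplane('scene',np.array(250+342/5),np.array(180+190/5),.064))
c=spotter.trace('scene','cover')[0]
m=cv2.erode(c['pixels'].astype(np.uint8),np.ones((3,3))); v,u=np.nonzero(m&(d>0)); P=cloud('scene',u,v,d[v,u])
A=np.c_[P[:,:2],np.ones(len(P))]; 
for _ in range(3):
    w=np.linalg.lstsq(A,P[:,2],rcond=None)[0]; e=abs(A@w-P[:,2]); k=e<.005; A=A[k];P=P[k]
print('cover plane',w,w@[.6,0,1])
cc=max(cv2.findContours(c['pixels'].astype(np.uint8),0,cv2.CHAIN_APPROX_NONE)[0],key=len)[:,0]
Q=onplane('scene',cc[:,0],cc[:,1],.075)[:,:2]*1000; rr=cv2.minAreaRect(Q.astype(np.float32)); print(rr)
for (a,b) in ((222,200),(403,255),(140,335),(323,403)): print('corner',onplane('scene',np.array(250+a/5),np.array(180+b/5),.075).round(4))
E
```

```text
pred tip [ 0.61706765 -0.09226887  0.06633388] [317.31747611 216.23051796]
0.77 [318.3, 183.5, 332.6, 217.3]
0.55 [358.5, 218.8, 368.6, 233.6]
[ 0.616  -0.1044  0.0648]
[ 0.618  -0.1178  0.0637]
[ 0.6194 -0.1305  0.0636]
[ 0.6226 -0.1459  0.0642]
tip by pixel [ 0.61209585 -0.09017953  0.064     ]
cover plane [-0.00734337  0.00747263  0.07685033] 0.07244431063121815
((598.4207763671875, 0.6322555541992188), (116.56783294677734, 115.6957015991211), 10.521724700927734)
corner [ 0.658  -0.0399  0.075 ]
corner [ 0.5544 -0.0615  0.075 ]
corner [0.6408 0.0606 0.075 ]
corner [0.5363 0.0446 0.075 ]
```

Request:
jog_arm([
  [[0.1, 0, 0, 0, 0, 0], [0.2, 0, 0, 0, 0, 0], [0.2, 0, 0, 0, 0, 0], [0.2, 0, 0, 0, 0, 0], [0.1, 0, 0, 0, 0, 0], [0, 0, 0, 0, 0, 0]],
])

```text
time_s: 7.45
position: [0.6332, -0.1825, 0.0474]
tool_rot: [[-0.18, 0.984, -0.0], [0.984, 0.18, 0.0], [0.0, -0.0, -1.0]]
ft_force: [-0.9, -0.5, -1.0]
grip_width: 0.0102
```

```bash
python3 - <<'E'
from h import *
s=env.observe(); print(s['time_s'],s['position'].round(4),s['tool_rot'].round(4),s['ft_force'].round(1))
im,d=vision.get_image('scene'); save('c5.png',im,(270,180,370,260),7)
im,d=vision.get_image('side'); save('s5.png',im,(250,200,410,330),4.8)
E
```

```text
7.45 [ 0.6332 -0.1825  0.0474] [[-1.800e-01  9.837e-01 -1.000e-04]
 [ 9.837e-01  1.800e-01  1.000e-04]
 [ 1.000e-04 -1.000e-04 -1.000e+00]] [-0.9 -0.5 -1. ]
```

View pics/c5.png

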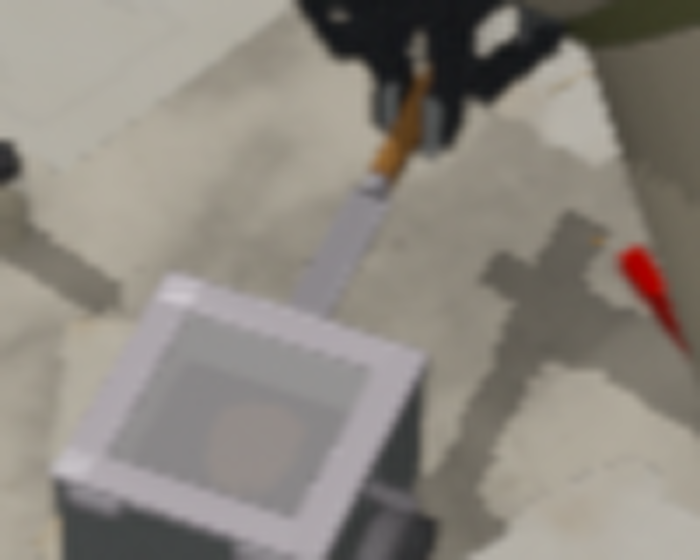

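View pics/s5.png

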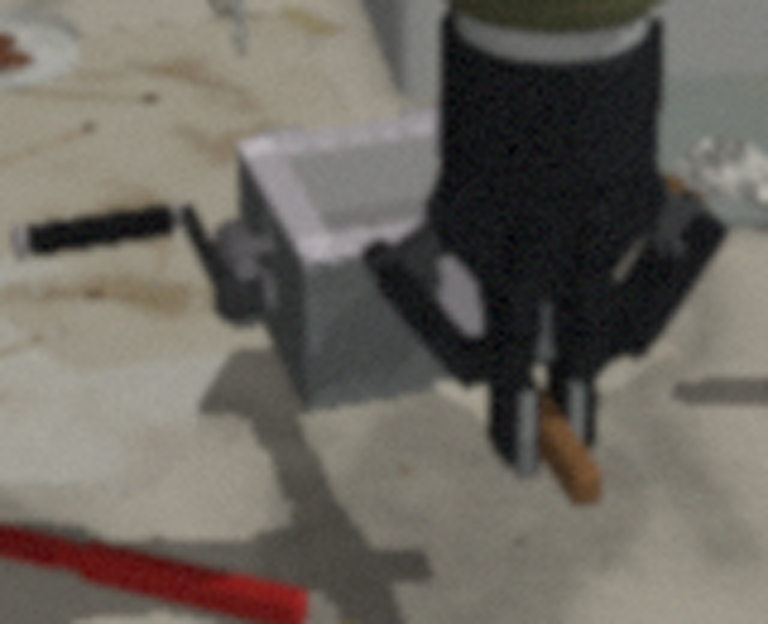

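The blade tip has just reached the cover edge and is centred on it. I push it in about 27 mm and watch the force.

Request:
jog_arm([
  [[0.07, 0, 0.03, 0, 0, 0], [0.1, 0, 0, 0, 0, 0], [0.1, 0, 0, 0, 0, 0], [0.1, 0, 0, 0, 0, 0], [0.1, 0, 0, 0, 0, 0], [0.1, 0, 0, 0, 0, 0], [0.1, 0, 0, 0, 0, 0], [0, 0, 0, 0, 0, 0]],
])

```text
time_s: 8.35
position: [0.6284, -0.1563, 0.0462]
tool_rot: [[-0.18, 0.984, -0.0], [0.984, 0.18, 0.0], [0.0, -0.0, -1.0]]
ft_force: [-0.1, -0.4, 0.1]
grip_width: 0.0103
```

```bash
python3 - <<'E'
from h import *
s=env.observe(); print(s['time_s'],s['position'].round(4),s['ft_force'].round(1))
im,d=vision.get_image('scene'); save('c6.png',im,(270,180,370,260),7)
E
```

```text
8.35 [ 0.6284 -0.1563  0.0462] [-0.1 -0.4  0.1]
```

View pics/c6.png

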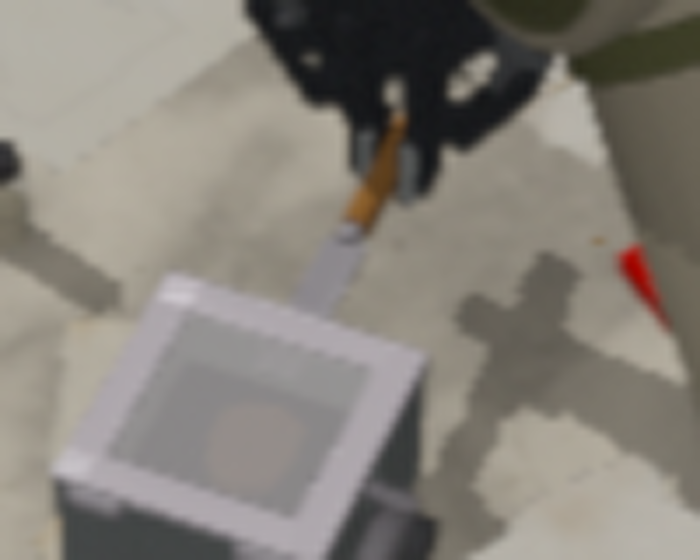

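Request:
jog_arm([
  [[0, 0, -0.1, 0, 0, 0], [0, 0, -0.15, 0, 0, 0], [0, 0, -0.2, 0, 0, 0], [0, 0, -0.2, 0, 0, 0], [0, 0, -0.1, 0, 0, 0], [0, 0, 0, 0, 0, 0]],
])

```text
time_s: 9.0
position: [0.6288, -0.1572, 0.0771]
tool_rot: [[-0.179, 0.984, 0.001], [0.984, 0.179, -0.001], [-0.001, 0.001, -1.0]]
ft_force: [-0.3, -0.6, -0.6]
grip_width: 0.0099
```

```bash
python3 - <<'E'
from h import *
s=env.observe(); print(s['time_s'],s['position'].round(4),s['ft_force'].round(1),s['wrist_torque'].round(2))
im,d=vision.get_image('scene'); save('c7.png',im,(270,180,370,260),7)
E
```

```text
9.0 [ 0.6288 -0.1572  0.0771] [-0.3 -0.6 -0.6] [-0.01 -0.03  0.  ]
```

View pics/c7.png

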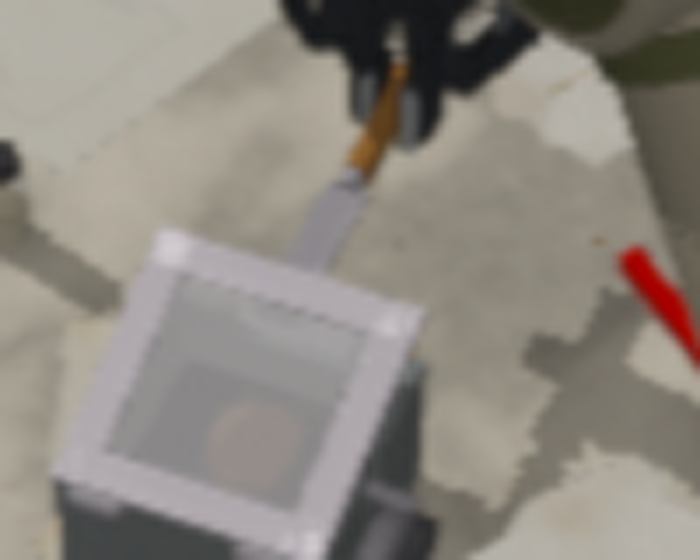

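The cover is ajar and rising on the blade. I follow the hinge arc.

Request:
jog_arm([
  [[0.13, 0, -0.23, 0, 0, 0], [0.13, 0, -0.22, 0, 0, 0], [0.18, 0, -0.22, 0, 0, 0], [0.19, 0, -0.21, 0, 0, 0], [0.23, 0, -0.16, 0, 0, 0], [0.23, 0, -0.15, 0, 0, 0], [0, 0, 0, 0, 0, 0], [0, 0, 0, 0, 0, 0]],
])

```text
time_s: 9.85
position: [0.6206, -0.1136, 0.1237]
tool_rot: [[-0.18, 0.984, -0.0], [0.984, 0.18, 0.0], [0.0, -0.0, -1.0]]
ft_force: [-0.7, -0.2, -0.2]
grip_width: 0.0102
```

```bash
python3 - <<'E'
from h import *
s=env.observe(); print(s['time_s'],s['position'].round(4),s['ft_force'].round(1),s['wrist_torque'].round(2))
im,d=vision.get_image('scene'); save('c8.png',im,(250,140,390,260),5)
im,d=vision.get_image('side'); save('s8.png',im,(250,150,410,280),4.8)
E
```

```text
9.85 [ 0.6206 -0.1136  0.1237] [-0.7 -0.2 -0.2] [-0.02 -0.06  0.02]
```

View pics/c8.png

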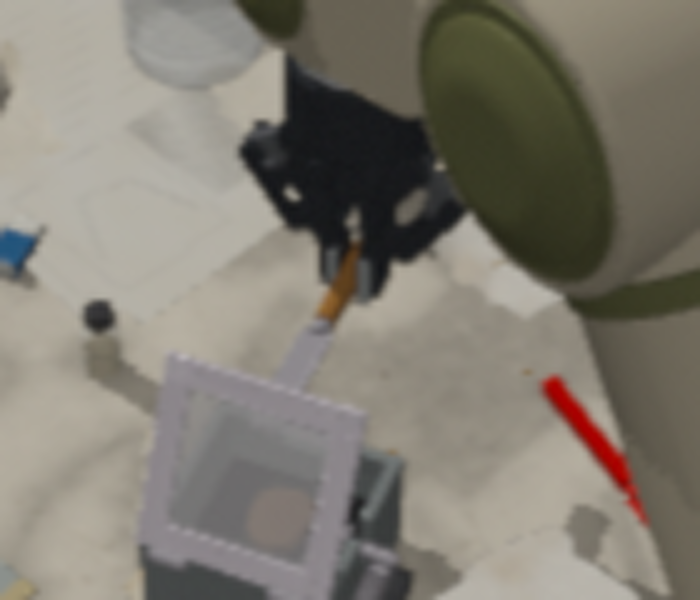

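View pics/s8.png

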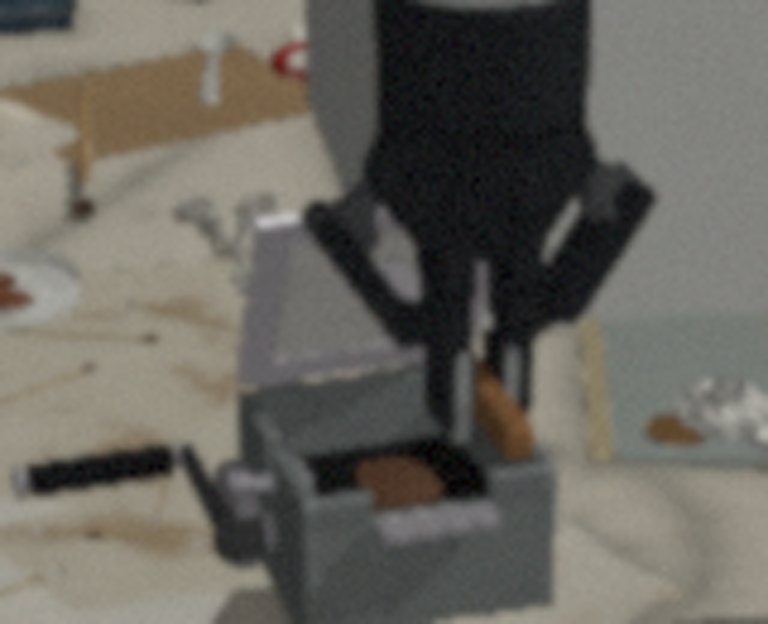

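The cover stands at about 55–60° in both views, with the blade still behind it. I push it over to about 97°.

Request:
jog_arm([
  [[0.2, 0, -0.1, 0, 0, 0], [0.26, 0, -0.09, 0, 0, 0], [0.26, 0, -0.02, 0, 0, 0], [0.26, 0, -0.02, 0, 0, 0], [0.2, 0, 0, 0, 0, 0], [0.15, 0, 0, 0, 0, 0], [0, 0, 0, 0, 0, 0], [0, 0, 0, 0, 0, 0]],
])

```text
time_s: 10.75
position: [0.6111, -0.0616, 0.1328]
tool_rot: [[-0.179, 0.984, -0.0], [0.984, 0.179, 0.0], [0.0, -0.0, -1.0]]
ft_force: [0.4, -0.0, -0.6]
grip_width: 0.0102
```

```bash
python3 - <<'E'
from h import *
s=env.observe(); print(s['time_s'],s['position'].round(4),s['ft_force'].round(1),s['wrist_torque'].round(2))
im,d=vision.get_image('scene'); save('c9.png',im,(250,140,390,260),5)
im,d=vision.get_image('side'); save('s9.png',im,(250,150,410,280),4.8)
m=spotter.trace('side','cover')[0]; print(m['score'],m['rect'])
v,u=np.nonzero(cv2.erode(m['pixels'].astype(np.uint8),np.ones((3,3)))&(d>0)); P=cloud('side',u,v,d[v,u]);
yw=np.radians(10.35); B=(P-[.599,-.002,0])@np.array([[np.cos(yw),-np.sin(yw),0],[np.sin(yw),np.cos(yw),0],[0,0,1]])
k=abs(B[:,1]-np.median(B[:,1]))<.03; B=B[k]; print(np.percentile(B,[2,50,98],axis=0).round(3), 'slope dy/dz',np.polyfit(B[:,2],B[:,1],1))
E
```

```text
10.75 [ 0.6111 -0.0616  0.1328] [ 0.4 -0.  -0.6] [-0.03 -0.03  0.03]
0.89 [293.3, 178.9, 340.2, 235.1]
[[-0.052  0.051  0.075]
 [-0.028  0.059  0.112]
 [ 0.019  0.069  0.171]] slope dy/dz [0.17939747 0.03869757]
```

View pics/c9.png

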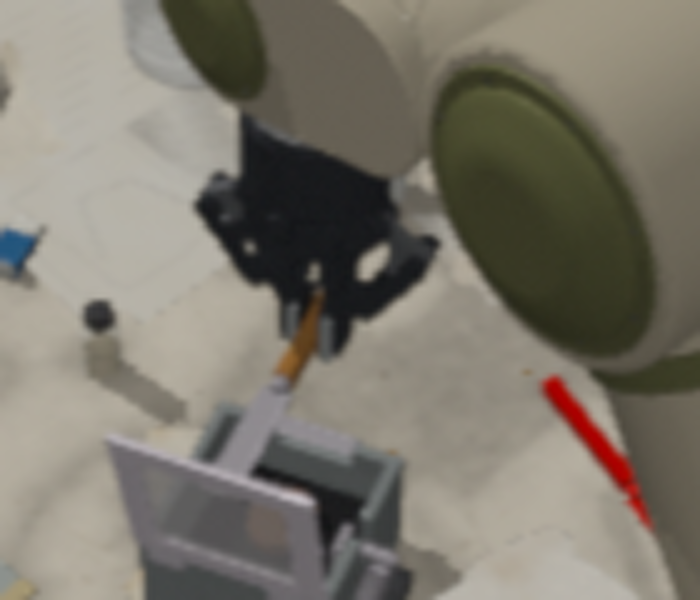

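View pics/s9.png

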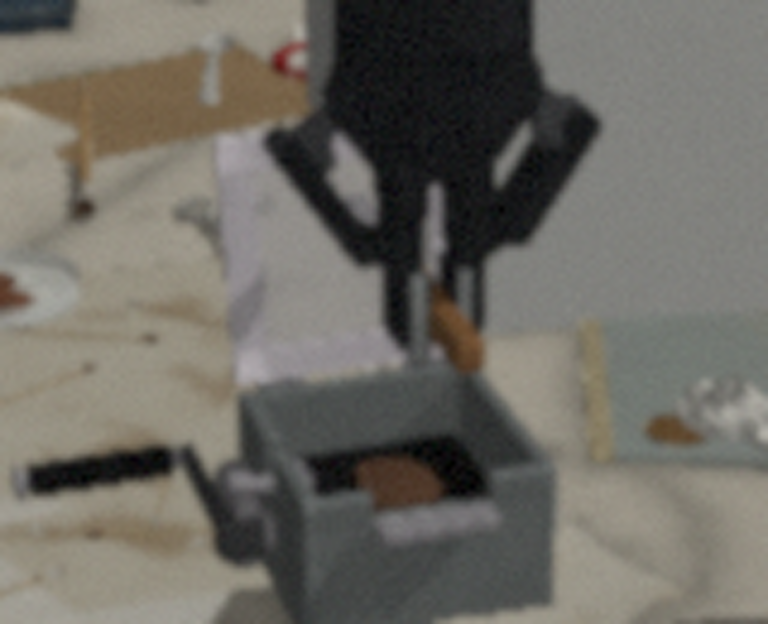

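The cover fit gives dy/dz≈+0.18, so it stands just past vertical at about 100°. I retract and go back over the rest.

Request:
jog_arm([
  [[-0.3, 0, 0, 0, 0, 0], [-0.7, 0, 0, 0, 0, 0], [-0.9, 0, -0.1, 0, 0, 0], [-0.9, -0.3, -0.1, 0, 0, 0], [-0.9, -0.6, 0, 0, 0, 0], [-0.9, -0.7, 0, 0, 0, 0], [-0.8, -0.7, 0, 0, 0, 0], [-0.7, -0.6, 0, 0, 0, 0], [-0.4, -0.4, 0, 0, 0, 0], [0, 0, 0, 0, 0, 0.6]],
])

```text
time_s: 11.9
position: [0.5257, -0.345, 0.1408]
tool_rot: [[-0.084, 0.996, -0.0], [0.996, 0.084, -0.001], [-0.001, -0.0, -1.0]]
ft_force: [0.4, 0.4, -0.6]
grip_width: 0.0099
```

Request:
jog_arm([
  [[0, 0, 0, 0, 0, 0.9], [0, 0, 0, 0, 0, 0.9], [0, 0, 0, 0, 0, 0.6], [0, 0, 0, 0, 0, 0.2], [0, 0, 0, 0, 0, 0], [0, 0, 0, 0, 0, 0]],
])

```text
time_s: 12.5
position: [0.5276, -0.3418, 0.1409]
tool_rot: [[0.295, 0.955, -0.0], [0.955, -0.295, 0.0], [-0.0, -0.0, -1.0]]
ft_force: [0.8, -0.6, -0.3]
grip_width: 0.0101
```

```bash
python3 - <<'E'
from h import *
s=env.observe(); print(s['time_s'],s['position'].round(4),s['ft_force'].round(1),s['wrist_torque'].round(2))
print(step([.5251,-.3428,.0323],72.85))
im,d=vision.get_image('wrist'); save('w10.png',im)
im,d=vision.get_image('side'); save('s10.png',im,(200,150,480,410),2.8)
E
```

```text
12.5 [ 0.5276 -0.3418  0.1409] [ 0.8 -0.6 -0.3] [-0.02 -0.06  0.01]
[array([-0.04, -0.05,  2.71]), np.float64(-0.0)]
```

View pics/w10.png

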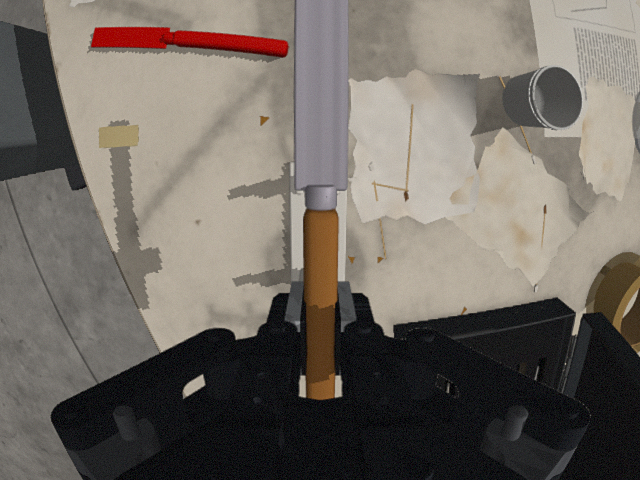

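View pics/s10.png

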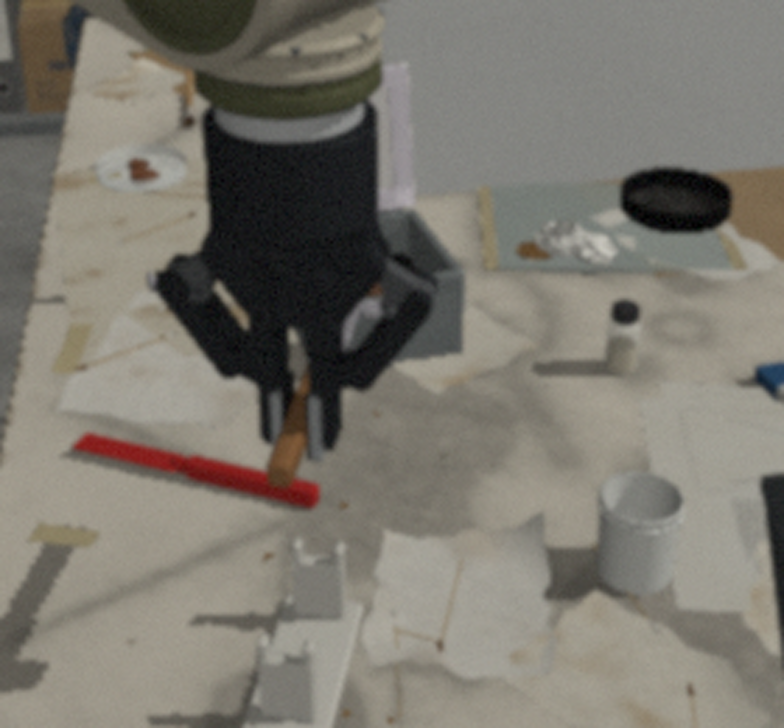

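Request:
jog_arm([
  [[-0.04, -0.05, 0.2, 0, 0, 0], [0, 0, 0.5, 0, 0, 0], [0, 0, 0.6, 0, 0, 0], [0, 0, 0.5, 0, 0, 0], [0, 0, 0.3, 0, 0, 0], [0, 0, 0, 0, 0, 0], [0, 0, 0, 0, 0, 0]],
])

```text
time_s: 13.3
position: [0.5256, -0.3424, 0.0574]
tool_rot: [[0.295, 0.955, 0.001], [0.955, -0.295, -0.001], [-0.0, 0.001, -1.0]]
ft_force: [0.4, 0.6, -0.1]
grip_width: 0.0103
```

```bash
python3 - <<'E'
from h import *
s=env.observe(); print(s['time_s'],s['position'].round(4),s['ft_force'].round(1),s['wrist_torque'].round(2))
print(step([.5251,-.3428,.0323],72.85))
im,d=vision.get_image('side'); save('s11.png',im,(260,270,360,420),4)
E
```

```text
13.3 [ 0.5256 -0.3424  0.0574] [ 0.4  0.6 -0.1] [-0.05 -0.02 -0.02]
[array([-0.01, -0.01,  0.63]), np.float64(-0.0)]
```

View pics/s11.png

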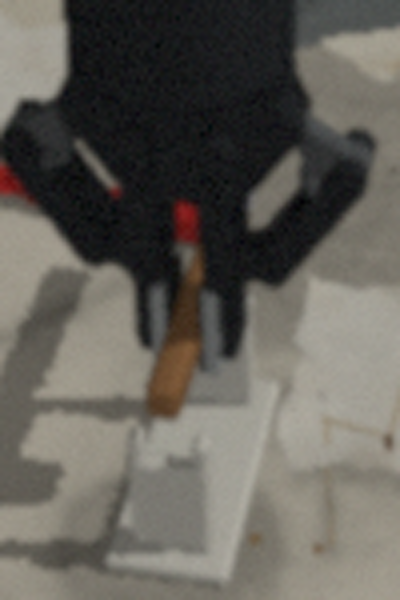

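Request:
jog_arm([
  [[-0.01, -0.01, 0.15, 0, 0, 0], [0, 0, 0.15, 0, 0, 0], [0, 0, 0.15, 0, 0, 0], [0, 0, 0.1, 0, 0, 0], [0, 0, 0.05, 0, 0, 0], [0, 0, 0, 0, 0, 0], [0, 0, 0, 0, 0, 0]],
])

```text
time_s: 14.05
position: [0.525, -0.3425, 0.033]
tool_rot: [[0.296, 0.955, 0.0], [0.955, -0.296, -0.0], [-0.0, 0.0, -1.0]]
ft_force: [0.1, -0.5, -0.2]
grip_width: 0.0103
```

```bash
python3 - <<'E'
from h import *
s=env.observe(); print(s['time_s'],s['position'].round(4),s['ft_force'].round(1),s['wrist_torque'].round(2))
print(step([.5251,-.3428,.0323],72.85))
im,d=vision.get_image('side'); save('s12.png',im,(260,270,360,420),4)
E
```

```text
14.05 [ 0.525  -0.3425  0.033 ] [ 0.1 -0.5 -0.2] [ 0.02  0.03 -0.06]
[array([-0.01,  0.  ,  0.02]), np.float64(-0.0)]
```

View pics/s12.png

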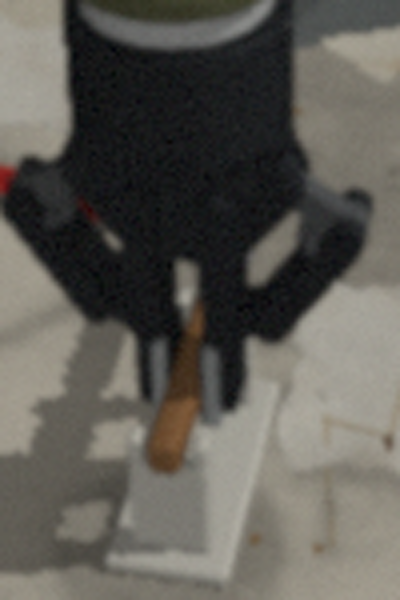

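The handle sits between the cheeks. One last small lowering, then I release.

Request:
jog_arm([
  [[0, 0, 0.03, 0, 0, 0], [0, 0, 0, 0, 0, 0], [0, 0, 0, 0, 0, 0]],
])

```text
time_s: 14.4
position: [0.5251, -0.3425, 0.0323]
tool_rot: [[0.296, 0.955, 0.001], [0.955, -0.296, -0.001], [-0.0, 0.001, -1.0]]
ft_force: [-1.8, 0.5, 5.4]
grip_width: 0.0096
```

Request:
jog_arm([
  [[0, 0, 0, 0, 0, 0], [0, 0, 0, 0, 0, 0], [0, 0, 0, 0, 0, 0], [0, 0, 0, 0, 0, 0], [0, 0, -0.1, 0, 0, 0], [0, 0, -0.3, 0, 0, 0], [0, 0, -0.6, 0, 0, 0], [0, 0, -0.8, 0, 0, 0], [0, 0, -0.9, 0, 0, 0], [0, 0, -0.9, 0, 0, 0]],
], grip=0)

```text
time_s: 15.4
position: [0.5248, -0.3422, 0.1782]
tool_rot: [[0.295, 0.955, 0.001], [0.955, -0.295, -0.001], [-0.0, 0.001, -1.0]]
ft_force: [-0.5, -0.1, -0.5]
grip_width: 0.0428
```

```bash
python3 - <<'E'
from h import *
s=env.observe(); print(s['time_s'],s['position'].round(4),s['ft_force'].round(1),s['grip_width'])
im,d=vision.get_image('side'); save('s13.png',im,(200,180,480,410),2.8)
im,d=vision.get_image('wrist'); save('w13.png',im)
yw=np.radians(10.35);g=lambda x,y:np.array([.599+x*np.cos(yw)-y*np.sin(yw),-.002+x*np.sin(yw)+y*np.cos(yw)])
print('lever grip',g(-.123,.075),g(-.123,0))
for n in('scene','side'):
    p=np.r_[g(-.147,.075),.03];q=np.r_[g(-.081,.075),.03]; print(n,proj(n,np.array([p,q])).round(1))
E
```

```text
15.4 [ 0.5248 -0.3422  0.1782] [-0.5 -0.1 -0.5] 0.042815058363105306
lever grip [0.46452682 0.04968138] [ 0.47800138 -0.02409827]
scene [[345.3 287.6]
 [321.6 279.2]]
side [[254.4 248.7]
 [284.5 244.1]]
```

View pics/s13.png

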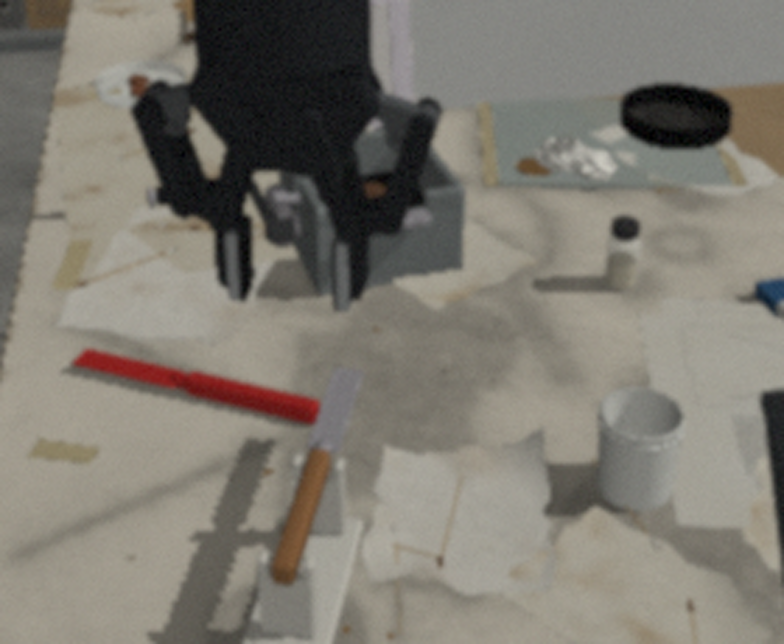

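View pics/w13.png

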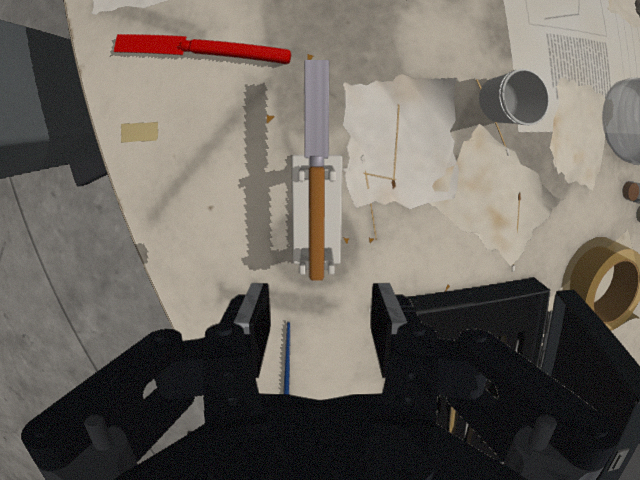

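The spatula is back on its rest at its original pose, and the lever prediction matches the sleeve pixels in both views. I turn the tool and go over the lever.

Request:
jog_arm([
  [[0, 0, 0, 0, 0, 0.5], [0, 0, 0, 0, 0, 0.95], [0, 0, 0, 0, 0, 0.95], [0, 0, 0, 0, 0, 0.95], [0, 0, 0, 0, 0, 0.95], [0, 0, 0, 0, 0, 0.95], [0, 0, 0, 0, 0, 0.95], [0, 0, 0, 0, 0, 0.7], [0, 0, 0, 0, 0, 0.37], [0, -0.3, 0, 0, 0, 0]],
])

```text
time_s: 16.5
position: [0.5225, -0.331, 0.1756]
tool_rot: [[0.984, 0.178, -0.0], [0.178, -0.984, -0.0], [-0.0, 0.0, -1.0]]
ft_force: [-0.6, 0.2, -0.5]
grip_width: 0.0427
```

Request:
jog_arm([
  [[0, -0.7, 0, 0, 0, 0], [0, -0.9, 0, 0, 0, 0], [0, -0.95, 0, 0, 0, 0], [0.1, -0.95, 0, 0, 0, 0], [0.1, -0.95, 0, 0, 0, 0], [0.1, -0.95, 0, 0, 0, 0], [0, -0.95, 0, 0, 0, 0], [0, -0.95, 0, 0, 0, 0], [0, -0.9, 0, 0, 0, 0], [0, -0.6, 0, 0, 0, 0]],
])

```text
time_s: 17.5
position: [0.4699, 0.0205, 0.176]
tool_rot: [[0.983, 0.183, -0.0], [0.183, -0.983, 0.0], [-0.0, -0.0, -1.0]]
ft_force: [1.4, 0.3, -0.0]
grip_width: 0.0426
```

```bash
python3 - <<'E'
from h import *
s=env.observe(); print(s['time_s'],s['position'].round(4),s['tool_rot'].round(3),s['q'].round(1))
im,d=vision.get_image('wrist'); save('w14.png',im)
p=[]
yw=np.radians(10.35);g=lambda x,y,z:np.array([.599+x*np.cos(yw)-y*np.sin(yw),-.002+x*np.sin(yw)+y*np.cos(yw),z])
print(proj('wrist',np.array([g(-.147,.075,.03),g(-.081,.075,.03)])))
print(step(g(-.125,.075,.013),10.35))
E
```

```text
17.5 [0.4699 0.0205 0.176 ] [[ 0.983  0.183 -0.   ]
 [ 0.183 -0.983  0.   ]
 [-0.    -0.    -1.   ]] [-12.   16.9  91.8   0.   71.2  67.5]
[[287.6899346  247.98048908]
 [286.45991243 167.17598073]]
[array([-0.04, -0.68,  4.08]), np.float64(0.03)]
```

View pics/w14.png

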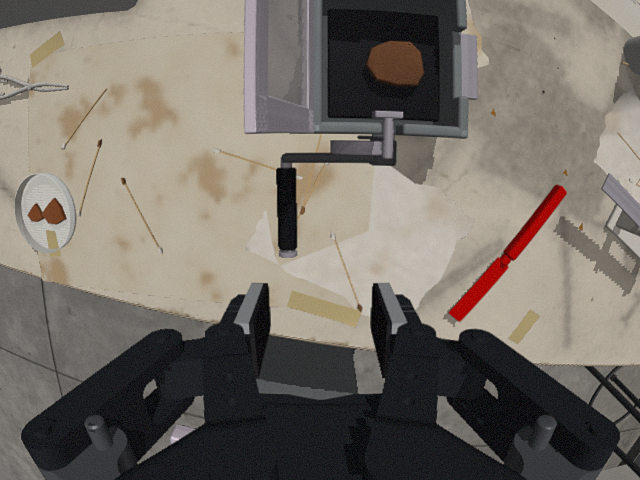

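The wrist view shows the sleeve from (287,168) to (288,250), as predicted. The cover is open, with the sherd on the stage at (395,64). I descend on the handle.

Request:
jog_arm([
  [[-0.04, -0.4, 0, 0, 0, 0], [0, -0.28, 0.3, 0, 0, 0], [0, 0, 0.7, 0, 0, 0], [0, 0, 0.8, 0, 0, 0], [0, 0, 0.8, 0, 0, 0], [0, 0, 0.7, 0, 0, 0], [0, 0, 0.4, 0, 0, 0], [0, 0, 0.2, 0, 0, 0], [0, 0, 0.1, 0, 0, 0], [0, 0, 0, 0, 0, 0]],
])

```text
time_s: 18.55
position: [0.465, 0.0444, 0.016]
tool_rot: [[0.984, 0.18, 0.0], [0.18, -0.984, -0.0], [0.0, 0.0, -1.0]]
ft_force: [0.6, 0.3, 0.1]
grip_width: 0.0425
```

```bash
python3 - <<'E'
from h import *
s=env.observe(); print(s['time_s'],s['position'].round(4),s['ft_force'].round(1))
im,d=vision.get_image('wrist'); save('w15.png',im)
yw=np.radians(10.35);g=lambda x,y,z:np.array([.599+x*np.cos(yw)-y*np.sin(yw),-.002+x*np.sin(yw)+y*np.cos(yw),z])
print(step(g(-.125,.075,.012),10.35))
E
```

```text
18.55 [0.465  0.0444 0.016 ] [0.6 0.3 0.1]
[array([-0.04, -0.13,  0.11]), np.float64(0.0)]
```

View pics/w15.png

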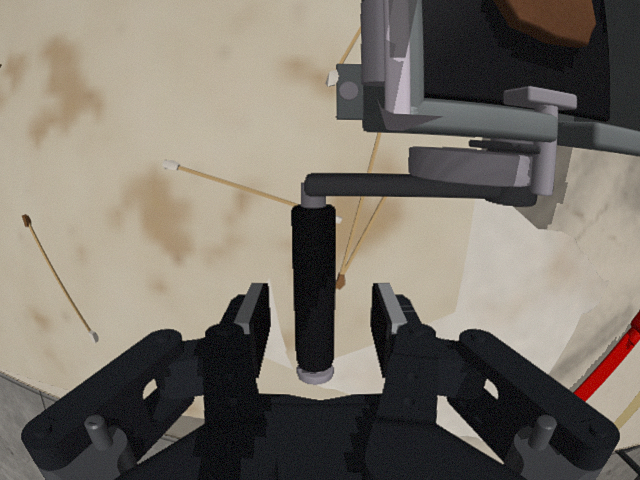

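Request:
jog_arm([
  [[0, -0.07, 0.09, 0, 0, 0], [0, 0, 0, 0, 0, 0]],
])

```text
time_s: 18.8
position: [0.4645, 0.0474, 0.0123]
tool_rot: [[0.984, 0.18, 0.0], [0.18, -0.984, -0.0], [0.0, 0.0, -1.0]]
ft_force: [-0.3, -0.1, -0.5]
grip_width: 0.0426
```

Request:
jog_arm([
  [[0, 0, 0, 0, 0, 0], [0, 0, 0, 0, 0, 0], [0, 0, 0, 0, 0, 0], [0, 0, 0, 0, 0, 0], [0, 0, 0, 0, 0, 0], [0, 0, 0, 0, 0, 0]],
], grip=-1, squeeze=60)

```text
time_s: 19.4
position: [0.4647, 0.0469, 0.0123]
tool_rot: [[0.984, 0.179, 0.001], [0.179, -0.984, -0.0], [0.0, 0.0, -1.0]]
ft_force: [-0.3, -3.3, 2.5]
grip_width: 0.0137
```

```bash
python3 - <<'E'
from h import *
s=env.observe(); print(s['time_s'],s['position'].round(4),s['ft_force'].round(1),s['grip_width'])
im,d=vision.get_image('wrist'); save('w16.png',im)
E
```

```text
19.4 [0.4647 0.0469 0.0123] [-0.3 -3.3  2.5] 0.013731522740762253
```

View pics/w16.png

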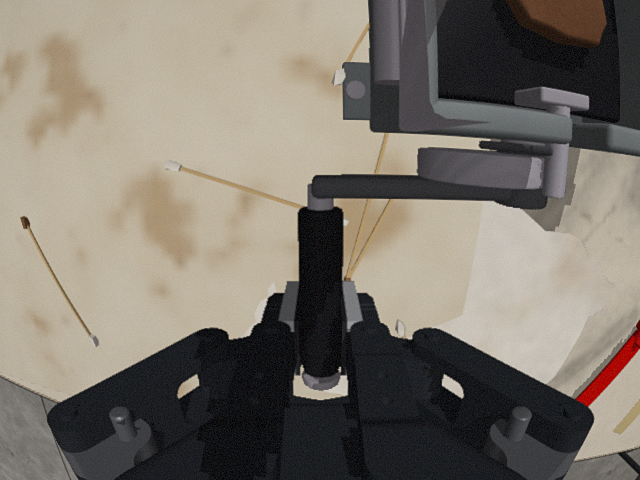

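The sleeve is gripped, with width 13.7 mm and little force. I drive the handle along the 75 mm arc in 7.5° steps.

Request:
jog_arm([
  [[0, 0.016, -0.245, 0, 0, 0], [0, 0.048, -0.241, 0, 0, 0], [0, 0.079, -0.232, 0, 0, 0], [0, 0.108, -0.22, 0, 0, 0], [0, 0.136, -0.204, 0, 0, 0], [0, 0.162, -0.184, 0, 0, 0], [0, 0, 0, 0, 0, 0]],
])

```text
time_s: 20.15
position: [0.4686, 0.025, 0.066]
tool_rot: [[0.984, 0.178, 0.001], [0.178, -0.984, 0.0], [0.001, -0.0, -1.0]]
ft_force: [3.3, 0.8, -6.2]
grip_width: 0.0142
```

```bash
python3 - <<'E'
from h import *
s=env.observe(); print(s['time_s'],s['position'].round(4),s['ft_force'].round(1),s['grip_width'])
im,d=vision.get_image('side'); save('s17.png',im,(250,150,410,280),4.8)
E
```

```text
20.15 [0.4686 0.025  0.066 ] [ 3.3  0.8 -6.2] 0.014174337432659887
```

View pics/s17.png

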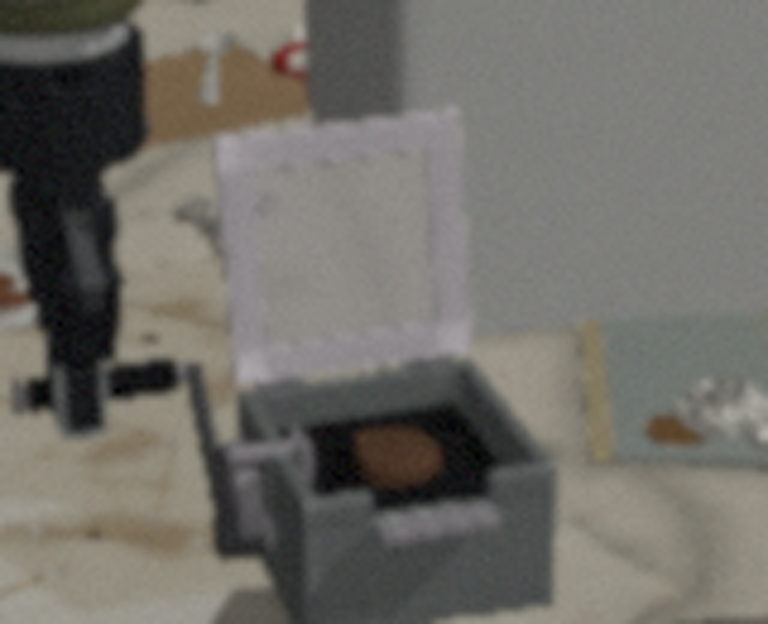

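The lever is at about 45° and the stage is rising. I continue.

Request:
jog_arm([
  [[0, 0.184, -0.162, 0, 0, 0], [0, 0.204, -0.136, 0, 0, 0], [0, 0.22, -0.108, 0, 0, 0], [0, 0.232, -0.079, 0, 0, 0], [0, 0.241, -0.048, 0, 0, 0], [0, 0.245, -0.016, 0, 0, 0], [0, 0, 0, 0, 0, 0], [0, 0, 0, 0, 0, 0]],
])

```text
time_s: 21.0
position: [0.4781, -0.0263, 0.0875]
tool_rot: [[0.984, 0.179, 0.001], [0.179, -0.984, 0.0], [0.001, -0.0, -1.0]]
ft_force: [1.7, 3.2, 4.7]
grip_width: 0.0142
```

```bash
python3 - <<'E'
from h import *
s=env.observe(); print(s['time_s'],s['position'].round(4),s['ft_force'].round(1),s['wrist_torque'].round(2),s['grip_width'])
p0=np.array([.4647,.0469,.0123]); d=s['position']-p0; yw=np.radians(10.35)
print('rel box y,z', -np.sin(yw)*d[0]+np.cos(yw)*d[1], d[2], 'x',np.cos(yw)*d[0]+np.sin(yw)*d[1])
im,d=vision.get_image('side'); save('s18.png',im,(250,150,410,280),4.8)
im,d=vision.get_image('scene'); save('c18.png',im,(260,170,380,300),4.6)
im,d=vision.get_image('wrist'); save('w18.png',im)
E
```

```text
21.0 [ 0.4781 -0.0263  0.0875] [1.7 3.2 4.7] [ 0.54 -0.32  0.05] 0.014229844193464639
rel box y,z -0.07440831008889119 0.07521916927783338 x 5.17593502048358e-05
```

View pics/s18.png

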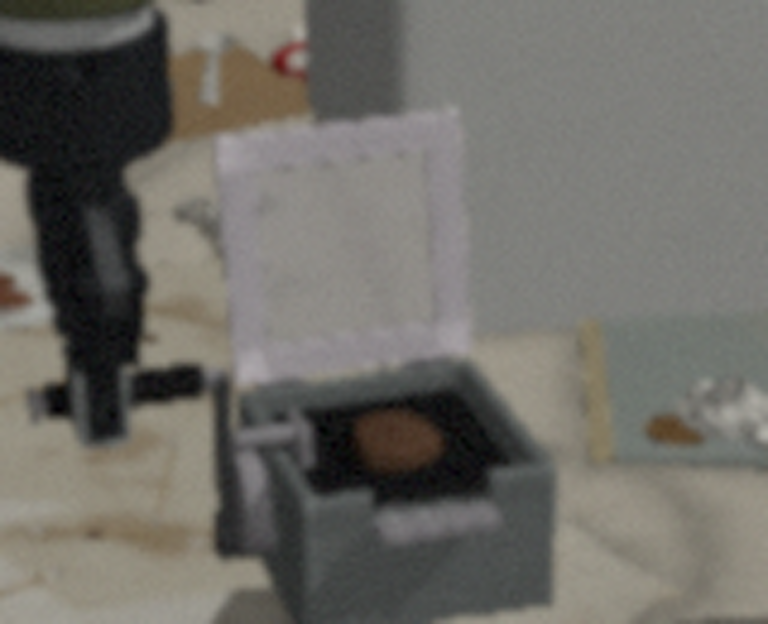

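View pics/w18.png

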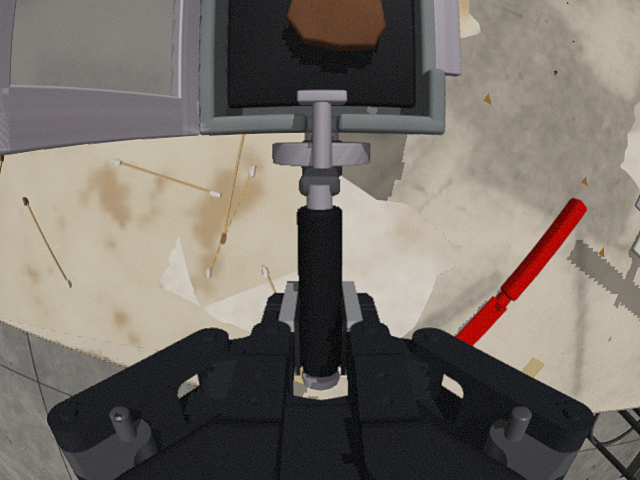

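View pics/c18.png

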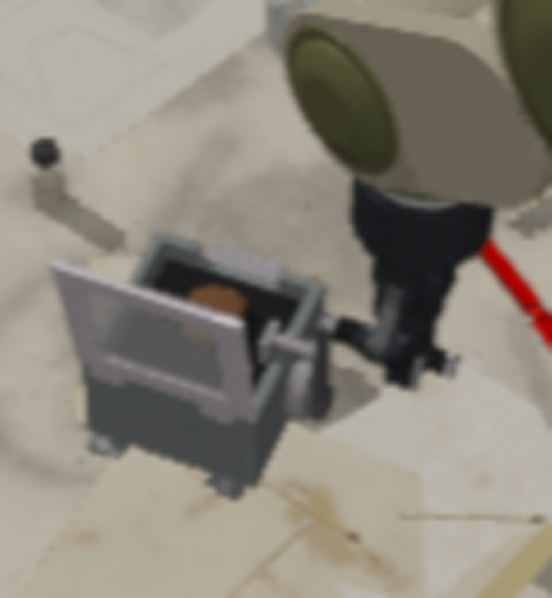

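The lever looks upright: the handle moved −74.4 / +75.2 mm from rest, which is 89.5°. In the wrist view the sleeve (col 321) lines up over the axle (col 320). I hold for a moment, then check stability and the bystanders.

Request:
jog_arm([
  [[0, 0.01, 0, 0, 0, 0], [0, 0, 0, 0, 0, 0], [0, 0, 0, 0, 0, 0], [0, 0, 0, 0, 0, 0], [0, 0, 0, 0, 0, 0], [0, 0, 0, 0, 0, 0], [0, 0, 0, 0, 0, 0], [0, 0, 0, 0, 0, 0], [0, 0, 0, 0, 0, 0], [0, 0, 0, 0, 0, 0]],
])

```text
time_s: 22.15
position: [0.4781, -0.0264, 0.0875]
tool_rot: [[0.984, 0.18, 0.001], [0.18, -0.984, 0.0], [0.001, -0.0, -1.0]]
ft_force: [1.9, 3.4, 5.7]
grip_width: 0.0138
```

```bash
python3 - <<'E'
from h import *
s=env.observe(); print(s['time_s'],s['position'].round(4),s['ft_force'].round(1),s['grip_width'])
p0=np.array([.4647,.0469,.0123]); d=s['position']-p0; yw=np.radians(10.35)
y=.075-np.sin(yw)*d[0]+np.cos(yw)*d[1]; print('lever deg',np.degrees(np.arctan2(d[2],y)))
im,d=vision.get_image('side'); save('s19.png',im)
for q in ["vial","jar","dish","spatula","sherd","cover","stage"]:
    for k in spotter.trace('side',q)[:1]:
        v,u=np.nonzero(k['pixels']&(d>0)); P=cloud('side',u,v,d[v,u]); print(q,round(k['score'],2),np.round(k['rect']),np.median(P,0).round(3))
E
```

```text
22.15 [ 0.4781 -0.0264  0.0875] [1.9 3.4 5.7] 0.01379971699283392
lever deg 89.6625762727055
vial 0.67 [418. 255. 428. 287.] [ 0.769 -0.086  0.027]
dish 0.55 [232. 202. 260. 220.] [0.414 0.317 0.003]
spatula 0.79 [298. 312. 330. 389.] [ 0.535 -0.313  0.051]
sherd 0.65 [321. 237. 342. 248.] [ 0.6   -0.021  0.069]
cover 0.88 [292. 174. 347. 234.] [0.586 0.058 0.126]
stage 0.93 [300. 229. 355. 256.] [ 0.595 -0.015  0.06 ]
```

View pics/s19.png

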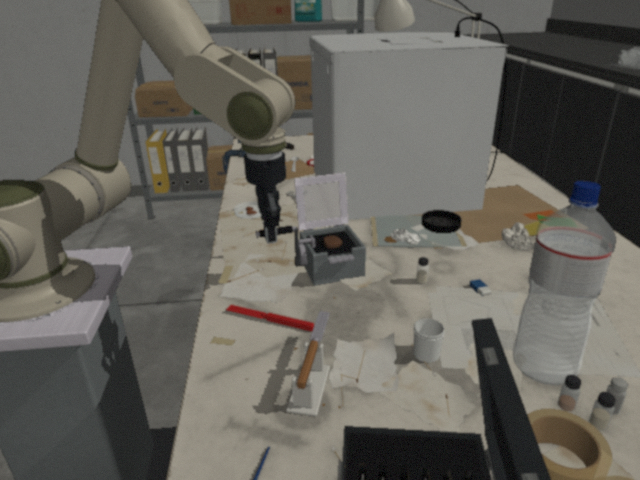

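The side view shows everything in place. The cover is open, the lever is held upright, and the sherd is raised at (333,242). The vial (423,270), jar (428,340), dish (248,211) and spatula on its rest (310,362) are unchanged.

```bash
python3 -c "
from rig import close_job
print(close_job())"
```

```text
the job is handed in; nothing more can be done
None
```

The job is done and handed in at about 22.5 s of the 67 s allowed. I took the brown spatula from its rest, prised the cover up through the notch and swung it open. I then laid the spatula back on its rest and turned the lever up. The gripper is still holding the lever there.

Last checks before handing in:
- **Cover:** it stands open at about 100°, just past vertical.
- **Lever:** it measured 89.7° and stayed steady over a 1 s hold, with only a few newtons on the wrist.
- **Stage and sherd:** the stage top read about 60 mm. That is about 62.6 mm after allowing for the roughly 2.6 mm that depth reads low, which matches full lift. The sherd is still on the stage.
- **Spatula:** it lies on its rest about where it started; the gripper returned to within 1 mm of the pose in which it picked it up.
- **Vial, jar and dish:** the vial reads the same as at the start. The dish's median reading was 8 mm off in x, but it is now partly hidden by the arm and looks unmoved in the picture. The network missed the jar in the last picture; by eye it is at the same pixels, (428,340).

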